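Lock the dish turntable

TASK

Lock the small turntable that carries the petri dish: with the closed fingertips push its upright pin round until the slot in the disc faces the tip of the sliding bar, then push the bar's end plate until the bar's tip stands fully home in the slot. Only push, gently: do not pinch or lift anything, keep the dish on the middle of the disc, leave the jar, filter cube and memory stick where they stand, and end clear of everything.

Things in the scene. Friction and masses are not known exactly. Their poses are not given: they have to be found in the camera images.
- base: Fixed grey base plate, 10 mm thick, 164 x 166 mm under the disc, with a tongue 64 mm wide out to y = -231 mm. Origin on the disc's axis at desk height, z up; the bar lies on the -y side and is pushed along +y. On the tongue an aluminium guide: two walls 17 mm apart, each 12 mm wide, y = -151 to -86 mm, 28 mm above the desk; a bridge over the bar, y = -129 to -107 mm, top 33 mm above the desk.
- disc: Flat aluminium disc, 150 mm diameter, underside 13 mm and top 24 mm above the desk, turning without stops about the base's vertical axis; friction of 0.05 N m keeps it where it is left. Origin on the axis at desk height. The slot points to the disc's own -y, the pin stands at its +y. At the start it is 0.6 rad or more off the lined-up angle, either way round.
- slot_mouth (a point): Middle of the mouth of the disc's one radial slot, on the rim 75 mm from the axis, level with the disc's top. The slot is 19 mm wide, slightly flared at the mouth, with a flat bottom 50 mm from the axis. It is lined up when it faces the bar's tip (disc's axes parallel to the base's).
- pin (a point): Upright black round pin on the disc, opposite the slot, 56 mm from the axis: 14 mm diameter (foot collar 19 mm, 3 mm high), from the disc's top (24 mm above the desk) up to 64 mm. The point lies on the pin's axis 46 mm above the desk. Push it sideways to turn the disc.
- lock_bar: Loose steel bar, about 0.2 kg, 14 mm wide, 16 mm high, 112 mm long with its end plate, lying in the guide on the tongue (underside 10 mm above the desk), sliding with little friction. Origin at the underside, 50 mm behind the tip; its +y points to the disc. At the start its tip stands 8 to 25 mm outside the disc's rim.
- bar_tip (a point): Tip of the bar (the last 8 mm taper to 6 mm width), mid-height, 18 mm above the desk. Home: 50 mm from the disc's axis.
- push_plate (a point): Middle of the rear face of the bar's end plate, 25 mm above the desk; the face looks along -y of the bar. The plate is 40 mm wide, 8 mm thick, 30 mm high (10 to 40 mm above the desk). The desk and tongue behind it are free.
- dish: Petri dish with lid, 60 mm diameter, 14 mm high, standing loose on the middle of the disc between four 4 mm high lugs. Origin: centre of its underside, 24 mm above the desk. It turns with the disc; bystander.
- jar: White jar with black screw cap, 45 mm diameter, 63 mm high, standing on the desk on the +x side of the bar. Origin: centre of its underside. Bystander.
- filter_cube: Black filter cube about 36 x 38 x 37 mm, standing on the desk on the -x side of the bar. Origin: centre of its underside. Bystander.
- stick: Memory stick 18 x 52 x 9 mm, lying on the desk on the -x side of the disc. Origin: centre of its underside. Bystander.
Mind the look-alikes: they are no part of the job. What is shaped like the lock_bar but green is not meant.

How it is judged:
On the way, in this order (a step that is already met when the one before it is completed fails the run):
1. the slot faces the bar (x of slot_mouth in the frame of base between -0.011 and 0.011 m and y of slot_mouth in the frame of base below 0 m), for 0.1 s.
2. the bar is fully home in the slot (y of bar_tip in the frame of base between -0.0535 and -0.044 m and x of bar_tip in the frame of base between -0.006 and 0.006 m and x of slot_mouth in the frame of base between -0.008 and 0.008 m and y of slot_mouth in the frame of base below 0 m), for 0.2 s.
At the end, for the whole second after the job is handed in: The bar lies flat in its guide with its tip within 3.5 mm of the slot's bottom, the slot lined up with the bar (mouth within 8 mm), the disc and bar at rest, and the dish flat on the disc within 15 mm of its middle (all of step 2 and height (world z) of lock_bar below 0.014 m and angle between lock_bar's own z axis and vertical below 0.06 rad and linear speed of lock_bar below 0.01 m/s and angular speed of disc below 0.05 rad/s and horizontal distance between dish and base below 0.015 m and angle between dish's own z axis and vertical below 0.1 rad); the robot touches nothing.
It fails at once if the bar is lifted (more than 8 mm) or tipped (more than 0.15 rad) (height (world z) of lock_bar above 0.018 m or angle between lock_bar's own z axis and vertical above 0.15 rad).
It fails at once if the pin or the bar is pinched or shoved hard (fingers press with more than 30 N) (contact force between the fingers and disc above 30 N or contact force between the fingers and lock_bar above 30 N).
It fails at once if the dish is lifted or pushed off the middle of the disc (more than 15 mm) (horizontal distance between dish and base above 0.015 m or height (world z) of dish above 0.034 m).
It fails at once if the jar, the filter cube or the memory stick is moved more than 20 mm (distance of any of jar, filter_cube, stick from where it was at the start of the episode above 0.02 m).
It also fails if it takes over 64 s, if anything falls off the work surface, if the arm or the gripper's body presses on something with over 40 N, if the wrist force passes 120 N, or if a joint passes its speed limit or range.

ROBOT

A 6-joint arm with a two-finger parallel gripper is mounted at the origin on a cart in front of the work surface, level with it; the furniture and walls round the work are solid. World frame = base frame: x ahead of the robot, y to its left, z up, the work surface at z = 0. Lengths are in m, angles in rad, forces in N, time in s.
With the tool pointing down it reaches from about 0.275 to 0.825 m from the base axis. Payload 5.2 kg.
Tool frame: the origin (TCP) lies midway between the tips of the shut fingers; the grasp point (between the pads) lies 19 mm behind it; z points along the fingers, y is the line along which they close (so a half turn about z gives the same grasp; the last joint's range is limited). The gripper opens to 93 mm and grips with 3 to 60 N. Pads are 15 mm wide; open, the fingers measure 128 mm over their backs; the gripper's body (75 mm by 188 mm) begins 65 mm behind the grasp point.
Start: joints at [-1.314, 0.259, 1.535, -0, 1.348, -0.203], TCP at [0.244, -0.493, 0.219] pointing down, gripper open.
Joint ranges: [-3.14, 3.14], [-0.91, 2.08], [0.19, 2.58], [-1.22, 4.36], [0.22, 2.71], [-3.12, 3.12]. Speed limits (rad/s): [2.57, 2.57, 3.14, 3.14, 3.14, 3.14].

INTERFACE

Orientations are given as a unit quaternion [x, y, z, w].
In Python, from station import r gives the robot as it stands.
- The arm moves only by the tool play_rows, never from a script. Its argument "increments" is a list of rows, each a list of 5 numbers: the shift along the world's x, y, z in units of 500 mm (1.0 is 500 mm), then the turn about the world's z in units of 120 degrees (1.0 is 120 degrees), then the gripper's target within -1 to 1 (shut at 1, half-way at 0, fully open at -1). A call has 1 to 20 rows; each row shifts and turns the commanded pose from where the row before left it; what a row does not reach is not made up. A row lasts 1/12 s, in which the tool goes at most 41.7 mm and 7.16 degrees, less where a joint would pass 70% of its speed; a pose out of reach is approached as far as the arm can. A call with a number of a shift or a turn outside -1 to 1 is refused whole. A call with a gripper value outside its range is refused whole. The fingers move at their own pace and stop on an object; the grip force is fixed at half the most. Time passes only in rows, so rows that do not move let the fingers close. It gives the time, the measured TCP pose, the force, the opening and the grip force at its end, in the units of the state.
- r.sense(): the state, without advancing time (a new reading comes with each control period).
- r.camera(name): name is "side" or "top"; returns the picture (420x560x3 uint8, blue, green, red); there is no depth.
- r.camera_model(name): a dict with "camera_matrix" (3x3 intrinsics, pixels), "position" and "attitude" of the camera in the world. Camera axes: x right, y down, z forward; pixel columns grow to the right and rows downward; lengths in m; the calibration is good to about 2 mm. A picture is of the moment at which its call begins. camera_model takes no time and is no camera call.
- r.job_done(): hands the job in; it is judged then, once.
The state is a dict: "time_s": time; "joint_positions": joint angles; "qvel": joint speeds; "tau": joint torques, N m; "tcp_pos": TCP position; "orientation": TCP orientation; "wrist_force": force on the tool from outside, world axes, zero at the start; "wrist_torque": the same for the moment, N m; "gripper_width": opening from 0.0 (shut) to 1.0 (fully open); "grasp_force": force on a finger pad.
Only numpy, scipy, OpenCV 4.12 (cv2) and the standard library are available. Lean on these libraries where they do the work, as an engineer would, in place of code of your own. Each camera call takes 0.05 s, during which the arm holds its last target. There are 200 camera calls.

## Working session

There is one attempt and no reset: what is moved stays moved. The work goes in short steps, Python scripts to look and compute and a tool call to move; the robot and the scene stay as the last step left them, time stands still between calls to the robot, and variables do not carry over. Pictures are saved under pics/ and viewed, at most 10 in all, crops included, and the job is handed in when it is done.

Besides the shell and the picture viewer there is one more tool, called after "Request:" in YAML: its name, and indented under it one key for each argument. play_rows: Moves the arm, as the interface text tells. Shifts and turns lie within -1 to 1; 1 stands for 500 mm of shift or 120 degrees of turn. Its arguments: {"type":"object","properties":{"increments":{"type":"array"}},"required":["increments"]}

```bash
mkdir -p pics; ls
python3 - <<'E'
from station import r
import cv2
for n in("top","side"):
    cv2.imwrite(f"pics/{n}0.png",r.camera(n)); m=r.camera_model(n); print(n,m)
s=r.sense(); print(s["time_s"],s["tcp_pos"],s["orientation"])
E
```

```text
pics
top {'camera_matrix': array([[451.93964858,   0.        , 284.32006334],
       [  0.        , 451.93964858, 217.8285159 ],
       [  0.        ,   0.        ,   1.        ]]), 'position': array([0.43186493, 0.11086562, 1.04381305]), 'attitude': array([ 0.71664204, -0.69610168,  0.03209772, -0.02892026])}
side {'camera_matrix': array([[442.52570446,   0.        , 279.18817845],
       [  0.        , 442.52570446, 213.70506199],
       [  0.        ,   0.        ,   1.        ]]), 'position': array([0.53814187, 0.83332126, 0.5384641 ]), 'attitude': array([ 0.0062995 ,  0.88149773, -0.47214001, -0.00242386])}
0.1 [ 0.24395506 -0.49239434  0.21790155] [ 9.73689371e-01  2.27877876e-01 -2.64005124e-05 -8.25701089e-04]
```

View pics/top0.png

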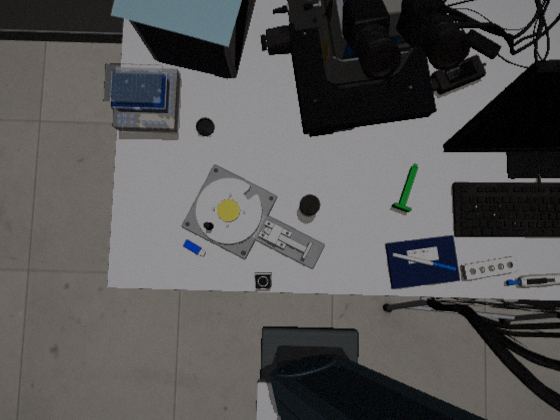

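View pics/side0.png

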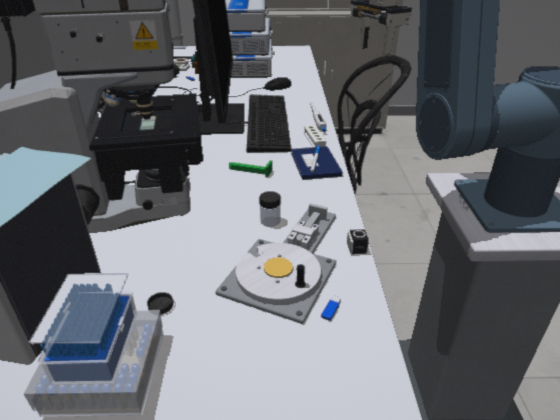

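The top picture shows the disc at about (228,210), the pin at (208,227), the slot at about (250,190), and the steel bar in the guide on the tongue at about (290,240). The green look-alike is at (405,190). The bar meant is the steel one in the tongue's guide. I'll confirm it in one enlarged crop.

```bash
cat > h.py <<'E'
import numpy as np, cv2
from scipy.spatial.transform import Rotation as R
from station import r
def cast(n,uv,z):
    m=r.camera_model(n); K=m["camera_matrix"]; A=R.from_quat(m["attitude"]).as_matrix(); p=m["position"]
    uv=np.atleast_2d(np.asarray(uv,float)); d=(np.linalg.inv(K)@np.c_[uv,np.ones(len(uv))].T).T@A.T
    return p+d*((z-p[2])/d[:,2])[:,None]
def proj(n,P):
    m=r.camera_model(n); A=R.from_quat(m["attitude"]).as_matrix()
    q=(np.atleast_2d(P)-m["position"])@A@m["camera_matrix"].T
    return q[:,:2]/q[:,2:]
E
python3 - <<'E'
from h import *
im=cv2.imread("pics/top0.png")
c=im[155:275,175:335]; cv2.imwrite("pics/crop0.png",cv2.resize(c,None,fx=5,fy=5,interpolation=cv2.INTER_CUBIC))
print(cast("top",[[228,210],[280,210],[228,260]],0.024))
hsv=cv2.cvtColor(im,cv2.COLOR_BGR2HSV); m=cv2.inRange(hsv,(18,80,80),(35,255,255))[155:275,175:335]
M=cv2.moments(m,True); print(M["m10"]/M["m00"]+175,M["m01"]/M["m00"]+155)
E
```

```text
[[0.53423264 0.23567754 0.024     ]
 [0.53770044 0.11786224 0.024     ]
 [0.42146463 0.23121462 0.024     ]]
228.0174129353234 210.14427860696517
```

View pics/crop0.png

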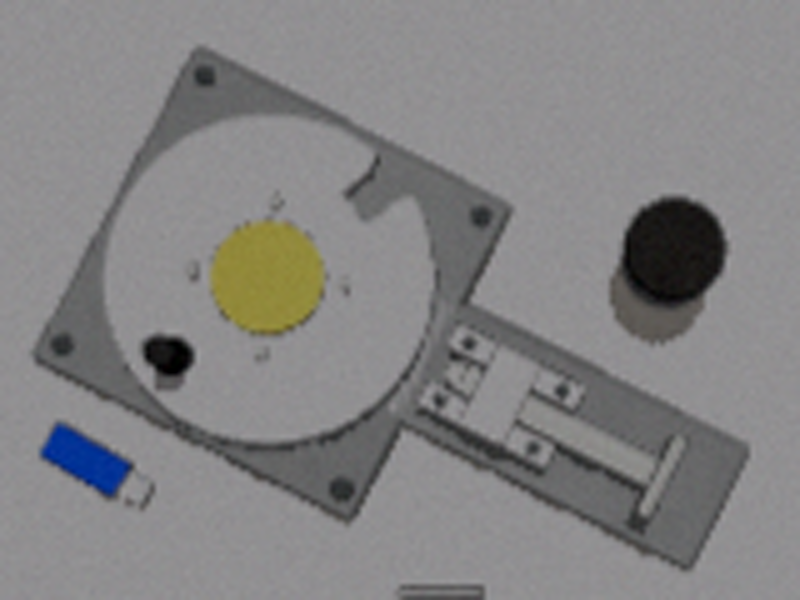

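The crop shows the steel bar in the guide, its end plate ends at crop (680,440) and (648,515). The pin is the dark blob at about (167,355), the slot mouth at about (395,185) and the disc's middle at about (270,278). The green bar is far off and not part of this mechanism. Now I'll measure.

Run:
```python
from h import *
def c(p): return np.array(p,float)/5+[175,155]-0.4
T=lambda p,z: cast("top",c(p),z)[:,:2]
sc=T([(204,76),(481,216),(342,489),(62,345)],.010); C=sc.mean(0); print("screws",sc,C)
print("disc",T([(270,278)],.024),"dish",T([(268,277)],.038))
pl=T([(680,440),(648,515)],.04); print("plate",pl,pl.mean(0),np.linalg.norm(pl[0]-pl[1]))
e1=sc[1]-sc[0];e2=sc[2]-sc[3]; ex=sc[1]-sc[2]+sc[0]-sc[3]
v=-(e1+e2); a=np.arctan2(v[1],v[0]); b=np.arctan2(ex[1],ex[0]); print("yaw from y",np.degrees(a)-90,"from x",np.degrees(b))
print("from plate",np.degrees(np.arctan2(*(C-pl.mean(0))[::-1]))-90)
print("pin mid", T([(169,355)],.044),"slot mouth",T([(395,177)],.024), "slot bottom",T([(362,205)],.024))
th=a-np.pi/2; Rm=np.array([[np.cos(th),-np.sin(th)],[np.sin(th),np.cos(th)]])
C2=(C+T([(270,278)],.024)[0])/2
for n,p,z in(("pin",(169,355),.044),("mouth",(395,177),.024),("bot",(362,205),.024),("plate",(664,478),.04),("jar",(674,250),.063),("stick",(95,465),.009),("cubeedge",(440,590),.03)):
    print(n,((T([p],z)-C2)@Rm*1000).round(1))
print(C2)
```

```text
screws [[0.62827478 0.27023095]
 [0.56677937 0.13998767]
 [0.43954495 0.19939006]
 [0.50158288 0.32996467]] [0.53404549 0.23489334]
disc [[0.53381725 0.23430105]] dish [[0.53284048 0.2335175 ]]
plate [[0.4653301  0.047706  ]
 [0.43176388 0.06107942]] [0.44854699 0.05439271] 0.036132246587297065
yaw from y -25.344027313583183 from x -25.134839359734883
from plate -25.345710770533287
pin mid [[0.49623712 0.2752232 ]] slot mouth [[0.58167491 0.17928254]] slot bottom [[0.56838942 0.19383032]]
pin [[-51.5  20.6]]
mouth [[ 66.8 -29.6]]
bot [[ 48.6 -22.1]]
plate [[  -0.3 -199.5]]
jar [[  89.6 -157.7]]
stick [[-111.7   33.3]]
cubeedge [[ -89.6 -133.4]]
[0.53393137 0.2345972 ]
```

The disc's axis is at world (0.534, 0.2345) and the base is turned -25.3 deg. The disc must turn about 67 deg clockwise. First I move above a point just behind the pin, with the gripper shut and tool y radial.

Request:
play_rows:
  increments:
    - [0.023,0.0745,0,0.0067,1]
    - [0.023,0.0745,0,0.0067,1]
    - [0.023,0.0745,0,0.0067,1]
    - [0.023,0.0745,0,0.0067,1]
    - [0.023,0.0745,0,0.0067,1]
    - [0.023,0.0745,0,0.0067,1]
    - [0.023,0.0745,0,0.0067,1]
    - [0.023,0.0745,0,0.0067,1]
    - [0.023,0.0745,0,0.0067,1]
    - [0.023,0.0745,0,0.0067,1]
    - [0.023,0.0745,0,0.0067,1]
    - [0.023,0.0745,0,0.0067,1]
    - [0.023,0.0745,0,0.0067,1]
    - [0.023,0.0745,0,0.0067,1]
    - [0.023,0.0745,0,0.0067,1]
    - [0.023,0.0745,0,0.0067,1]
    - [0.023,0.0745,0,0.0067,1]
    - [0.023,0.0745,0,0.0067,1]
    - [0.023,0.0745,0,0.0067,1]
    - [0.023,0.0745,0,0.0067,1]

```text
time_s: 1.77
tcp_pos: [0.4739, 0.2542, 0.2182]
orientation: [0.932, 0.362, -0.0, 0.0]
wrist_force: [1.1, -1.0, 0.9]
gripper_width: 0.005
grasp_force: 0.0
```

Request:
play_rows:
  increments:
    - [0,0,0,0,1]
    - [0,0,0,0,1]

```text
time_s: 1.93
tcp_pos: [0.4737, 0.2537, 0.2176]
orientation: [0.932, 0.363, -0.001, -0.0]
wrist_force: [-0.5, -0.6, -0.4]
gripper_width: 0.001
grasp_force: 0.0
```

Request:
play_rows:
  increments:
    - [-0.002,0.001,-0.05,0,1]
    - [0,0,-0.05,0,1]
    - [0,0,-0.05,0,1]
    - [0,0,-0.05,0,1]
    - [0,0,-0.04,0,1]
    - [0,0,-0.02,0,1]
    - [0,0,0,0,1]

```text
time_s: 2.52
tcp_pos: [0.4712, 0.2508, 0.0865]
orientation: [0.933, 0.361, -0.003, -0.0]
wrist_force: [0.1, -0.3, -0.4]
gripper_width: 0.004
grasp_force: 0.0
```

Run:
```python
from h import *
im=r.camera("side"); cv2.imwrite("pics/side1.png",cv2.resize(im[190:330,190:370],None,fx=4,fy=4,interpolation=cv2.INTER_CUBIC))
im=r.camera("top"); cv2.imwrite("pics/top1.png",im)
```

```text
(no output)
```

View pics/side1.png

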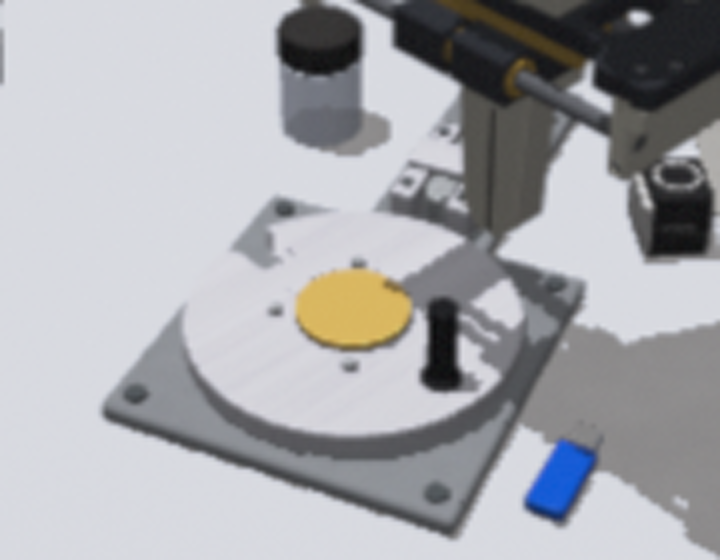

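The close view shows the pin (crop foot (441,382), top (443,303)) in front of the shut fingers. The fingers stand on its far side with clearance, and the dish is untouched. I'll check the pin position from this view.

Run:
```python
from h import *
print(cast("side",[[190+443/4,190+303/4]],.064), cast("side",[[190+441/4,190+381/4]],.025))
```

```text
[[0.49601305 0.27562839 0.064     ]] [[0.49610963 0.28011375 0.025     ]]
```

Request:
play_rows:
  increments:
    - [0,0,-0.03,0,1]
    - [0,0,-0.03,0,1]
    - [0,0,-0.02,0,1]
    - [0,0,-0.008,0,1]
    - [0,0,0,0,1]

```text
time_s: 3.03
tcp_pos: [0.473, 0.2525, 0.0446]
orientation: [0.932, 0.362, -0.0, 0.0]
wrist_force: [-0.3, -0.3, -0.2]
gripper_width: 0.005
grasp_force: 0.0
```

Run:
```python
from h import *
C=np.array([.534,.2345]); p=r.sense()["tcp_pos"][:2]; print(p)
a=np.radians(np.linspace(147.3,87.3,13)); P=C+.0578*np.c_[np.cos(a),np.sin(a)]
print((P[0]-p)/.5); print((np.diff(P,axis=0)/.5).round(4).tolist())
```

```text
[0.4730128  0.25246698]
[0.02469575 0.02651783]
[[0.0058, 0.0082], [0.0065, 0.0077], [0.0072, 0.0071], [0.0077, 0.0065], [0.0083, 0.0058], [0.0088, 0.005], [0.0092, 0.0042], [0.0095, 0.0034], [0.0098, 0.0026], [0.0099, 0.0017], [0.01, 0.0008], [0.0101, -0.0]]
```

Request:
play_rows:
  increments:
    - [0.006,0.0066,0,0,1]
    - [0.006,0.0066,0,0,1]
    - [0.006,0.0066,0,0,1]
    - [0.006,0.0066,0,0,1]
    - [0.006,0.008,0,-0.042,1]
    - [0.0065,0.0077,0,-0.042,1]
    - [0.007,0.007,0,-0.042,1]
    - [0.0077,0.0065,0,-0.042,1]
    - [0.0083,0.0058,0,-0.042,1]
    - [0.0088,0.005,0,-0.042,1]
    - [0,0,0,0,1]

```text
time_s: 3.95
tcp_pos: [0.5082, 0.2865, 0.0449]
orientation: [0.994, 0.105, 0.0, -0.0]
wrist_force: [-0.3, 0.6, -0.7]
gripper_width: 0.004
grasp_force: 0.0
```

Run:
```python
from h import *
im=r.camera("side"); cv2.imwrite("pics/side2.png",cv2.resize(im[190:330,190:370],None,fx=4,fy=4,interpolation=cv2.INTER_CUBIC))
```

```text
(no output)
```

View pics/side2.png

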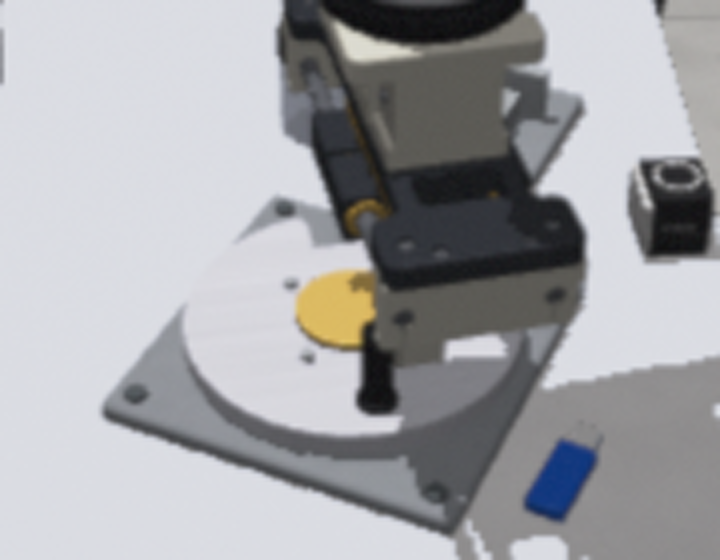

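The pin has turned with the finger (crop foot (378,405)), and the dish is still centred. I'll measure the pin angle from this frame.

Run:
```python
from h import *
C=np.array([.534,.2345])
for uv,z in (((190+377/4,190+331/4),.062),((190+378/4,190+402/4),.025)):
    q=cast("side",[uv],z)[0,:2]-C; print(q,np.degrees(np.arctan2(q[1],q[0])),np.hypot(*q))
q=r.sense()["tcp_pos"][:2]-C; print(np.degrees(np.arctan2(q[1],q[0])),np.hypot(*q))
```

```text
[-0.01052843  0.05572992] 100.69816559545697 0.056715709397275334
[-0.01106732  0.0578673 ] 100.82726205874049 0.05891612802225514
116.75790931373642 0.05806260884773156
```

Request:
play_rows:
  increments:
    - [0.0092,0.0042,0,-0.042,1]
    - [0.0095,0.0034,0,-0.042,1]
    - [0.0098,0.0026,0,-0.042,1]
    - [0.0099,0.0017,0,-0.042,1]
    - [0.01,0.0008,0,-0.042,1]
    - [0.01,0,0,-0.042,1]
    - [0,0,0,0,1]

```text
time_s: 4.58
tcp_pos: [0.537, 0.2923, 0.0447]
orientation: [0.988, -0.157, 0.0, -0.0]
wrist_force: [0.4, -0.4, 1.2]
gripper_width: 0.004
grasp_force: 0.0
```

Run:
```python
from h import *
C=np.array([.534,.2345])
im=r.camera("side"); cv2.imwrite("pics/side3.png",cv2.resize(im[190:330,190:370],None,fx=4,fy=4,interpolation=cv2.INTER_CUBIC))
q=r.sense()["tcp_pos"][:2]-C; print(np.degrees(np.arctan2(q[1],q[0])),np.hypot(*q))
```

```text
87.33390995660177 0.05777338937333239
```

View pics/side3.png

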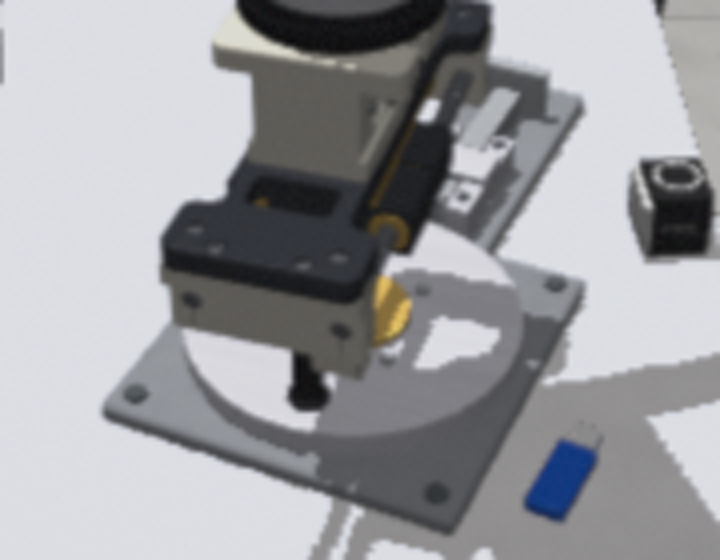

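The pin foot is at crop (308,402), still ahead of the finger, and the dish is in place.

Run:
```python
from h import *
C=np.array([.534,.2345])
q=cast("side",[(190+308/4,190+400/4)],.025)[0,:2]-C; print(q,np.degrees(np.arctan2(q[1],q[0])),np.hypot(*q))
```

```text
[0.01800713 0.05623597] 72.24458936756339 0.059048631311356396
```

Request:
play_rows:
  increments:
    - [0.007,-0.0005,0,-0.029,1]
    - [0.007,-0.001,0,-0.029,1]
    - [0,0,0,0,1]
    - [-0.02,0.0035,0,0,1]
    - [-0.02,0.0035,0,0,1]
    - [0,0,0.07,0,1]
    - [0,0,0.07,0,1]
    - [0,0,0.07,0,1]

```text
time_s: 5.3
tcp_pos: [0.5211, 0.295, 0.1502]
orientation: [0.977, -0.215, -0.001, 0.001]
wrist_force: [0.7, 0.3, -1.0]
gripper_width: 0.003
grasp_force: 0.0
```

Request:
play_rows:
  increments:
    - [-0.0137,-0.0414,0,0.0577,1]
    - [-0.0137,-0.0414,0,0.0577,1]
    - [-0.0137,-0.0414,0,0.0577,1]
    - [-0.0137,-0.0414,0,0.0577,1]
    - [-0.0137,-0.0414,0,0.0577,1]
    - [-0.0137,-0.0414,0,0.0577,1]
    - [-0.0137,-0.0414,0,0.0577,1]
    - [-0.0137,-0.0414,0,0.0577,1]
    - [-0.0137,-0.0414,0,0.0577,1]
    - [-0.0137,-0.0414,0,0.0577,1]
    - [-0.0137,-0.0414,0,0.0577,1]
    - [-0.0137,-0.0414,0,0.0577,1]
    - [-0.0137,-0.0414,0,0.0577,1]
    - [0,0,0,0,1]

```text
time_s: 6.47
tcp_pos: [0.4322, 0.0242, 0.1494]
orientation: [0.841, 0.541, -0.001, 0.0]
wrist_force: [0.9, -0.3, 0.4]
gripper_width: 0.002
grasp_force: 0.0
```

Run:
```python
from h import *
im=r.camera("top"); cv2.imwrite("pics/top4.png",cv2.resize(im[155:275,175:335],None,fx=5,fy=5,interpolation=cv2.INTER_CUBIC))
```

```text
(no output)
```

View pics/top4.png

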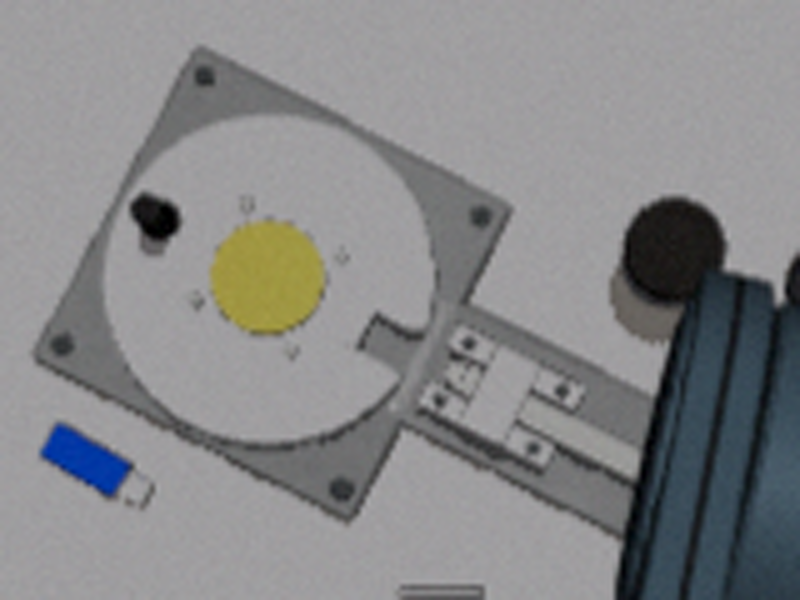

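The top view shows the slot bottom at crop (369,332) and the mouth at about (412,352), facing the bar. The lugs give an angle within about 1 deg of lined up, and the dish is centred at (268,276). Next I go down behind the end plate and push.

Request:
play_rows:
  increments:
    - [0.004,-0.002,-0.07,0,1]
    - [0,0,-0.07,0,1]
    - [0,0,-0.07,0,1]
    - [0,0,-0.04,0,1]
    - [0,0,-0.01,0,1]
    - [0,0,0,0,1]

```text
time_s: 7.02
tcp_pos: [0.4349, 0.0261, 0.0185]
orientation: [0.844, 0.537, -0.001, -0.001]
wrist_force: [0.2, -0.5, 0.1]
gripper_width: 0.008
grasp_force: 0.0
```

Request:
play_rows:
  increments:
    - [0.0034,0.0072,0,0,1]
    - [0.0034,0.0072,0,0,1]
    - [0.0034,0.0072,0,0,1]
    - [0.0034,0.0072,0,0,1]
    - [0.0034,0.0072,0,0,1]
    - [0.0026,0.0054,0,0,1]
    - [0.0026,0.0054,0,0,1]
    - [0.0026,0.0054,0,0,1]
    - [0.0026,0.0054,0,0,1]
    - [0,0,0,0,1]

```text
time_s: 7.85
tcp_pos: [0.4503, 0.0541, 0.0196]
orientation: [0.843, 0.537, 0.0, -0.0]
wrist_force: [-0.2, 0.1, 0.1]
gripper_width: 0.007
grasp_force: 0.0
```

Request:
play_rows:
  increments:
    - [0.0026,0.0054,0,0,1]
    - [0.0026,0.0054,0,0,1]
    - [0.0026,0.0054,0,0,1]
    - [0.0026,0.0054,0,0,1]
    - [0.0026,0.0054,0,0,1]
    - [0.0026,0.0054,0,0,1]
    - [0,0,0,0,1]

```text
time_s: 8.43
tcp_pos: [0.4582, 0.0703, 0.0197]
orientation: [0.843, 0.537, 0.0, -0.0]
wrist_force: [-0.0, -1.1, 0.3]
gripper_width: 0.009
grasp_force: 0.0
```

Run:
```python
from h import *
im=r.camera("top"); a=cv2.resize(im[195:265,215:315],None,fx=6,fy=6,interpolation=cv2.INTER_CUBIC)
cv2.imwrite("pics/top5.png",a)
```

```text
(no output)
```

View pics/top5.png

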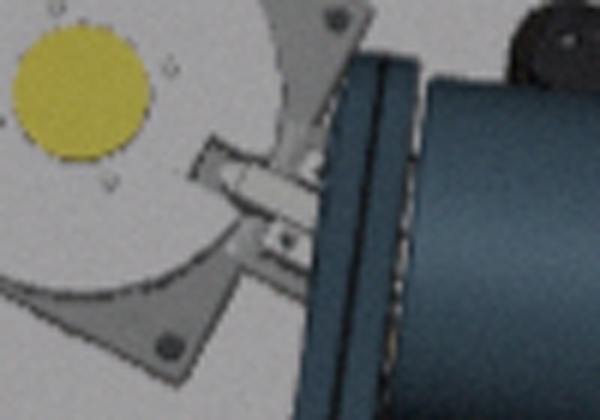

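The bar tip (crop about (221,172)) is inside the slot, about 9 mm short of the bottom (201,158). I'll go on gently and watch the force.

Request:
play_rows:
  increments:
    - [0.0021,0.0045,0,0,1]
    - [0.0017,0.0036,0,0,1]
    - [0.0009,0.0018,0,0,1]
    - [0.0009,0.0018,0,0,1]
    - [0,0,0,0,1]

```text
time_s: 8.9
tcp_pos: [0.4608, 0.0758, 0.0197]
orientation: [0.843, 0.537, 0.0, 0.0]
wrist_force: [0.7, -0.1, 0.4]
gripper_width: 0.002
grasp_force: 0.0
```

Request:
play_rows:
  increments:
    - [0.0009,0.0018,0,0,1]
    - [0,0,0,0,1]

```text
time_s: 9.07
tcp_pos: [0.4612, 0.0766, 0.0197]
orientation: [0.843, 0.537, 0.0, -0.0]
wrist_force: [0.3, 0.9, 0.6]
gripper_width: 0.006
grasp_force: 0.1
```

Request:
play_rows:
  increments:
    - [0.0009,0.0018,0,0,1]
    - [0.0009,0.0018,0,0,1]
    - [0,0,0,0,1]

```text
time_s: 9.32
tcp_pos: [0.4622, 0.0785, 0.0197]
orientation: [0.843, 0.537, 0.0, 0.0]
wrist_force: [0.8, 0.5, 0.5]
gripper_width: 0.005
grasp_force: 0.1
```

Request:
play_rows:
  increments:
    - [0.0009,0.0018,0,0,1]
    - [0,0,0,0,1]

```text
time_s: 9.48
tcp_pos: [0.4625, 0.0793, 0.0197]
orientation: [0.843, 0.537, -0.0, 0.0]
wrist_force: [-0.6, 0.0, -0.1]
gripper_width: 0.005
grasp_force: 0.4
```

Run:
```python
from h import *
im=r.camera("top"); cv2.imwrite("pics/top6.png",cv2.resize(im[205:245,235:285],None,fx=12,fy=12,interpolation=cv2.INTER_CUBIC))
s=r.sense(); print(s["tcp_pos"],s["wrist_force"],s["tau"])
```

```text
[0.46254399 0.07934033 0.01966185] [-0.17179056 -0.19796758  0.176203  ] [ 2.46438822e-01 -3.98673141e+01 -1.91576922e+01  2.00595804e-01
 -1.08967207e-01  1.83604594e-02]
```

View pics/top6.png

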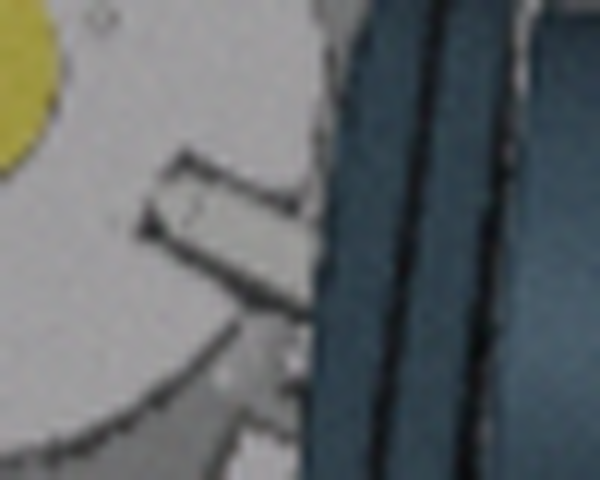

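The tip fills the slot almost to its bottom (crop about (165,195)), with only dark corner gaps left. I'll take half-millimetre steps until the stop can be felt.

Request:
play_rows:
  increments:
    - [0.0004,0.0009,0,0,1]
    - [0,0,0,0,1]

```text
time_s: 9.7
tcp_pos: [0.4625, 0.0794, 0.0197]
orientation: [0.843, 0.537, -0.0, 0.0]
wrist_force: [-1.6, -4.5, 2.1]
gripper_width: 0.002
grasp_force: 1.9
```

Request:
play_rows:
  increments:
    - [0.0004,0.0009,0,0,1]
    - [0,0,0,0,1]

```text
time_s: 9.87
tcp_pos: [0.4625, 0.0794, 0.0197]
orientation: [0.843, 0.537, -0.001, 0.0]
wrist_force: [-2.3, -6.4, 1.6]
gripper_width: 0.004
grasp_force: 3.1
```

The tool stopped and the force rose to 6.8 N along the bar, so the bar is against the stop. I back off, rise and move clear.

Request:
play_rows:
  increments:
    - [-0.004,-0.008,0,0,1]
    - [-0.013,-0.027,0,0,1]
    - [-0.013,-0.027,0,0,1]
    - [-0.013,-0.027,0,0,1]
    - [0,0,0.07,0,1]
    - [0,0,0.07,0,1]
    - [0,0,0.07,0,1]
    - [0,0,0.07,0,1]
    - [0,-0.07,0,0,1]
    - [0,-0.07,0,0,1]
    - [0,-0.07,0,0,1]
    - [0,-0.07,0,0,1]
    - [0,-0.07,0,0,1]
    - [0,0,0,0,1]
    - [0,0,0,0,1]

```text
time_s: 11.12
tcp_pos: [0.4414, -0.1407, 0.1595]
orientation: [0.844, 0.536, 0.0, -0.0]
wrist_force: [0.5, 0.8, -0.1]
gripper_width: 0.003
grasp_force: 0.0
```

Run:
```python
from h import *
im=r.camera("top"); cv2.imwrite("pics/top7.png",cv2.resize(im[155:275,175:335],None,fx=5,fy=5,interpolation=cv2.INTER_CUBIC))
```

```text
(no output)
```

View pics/top7.png

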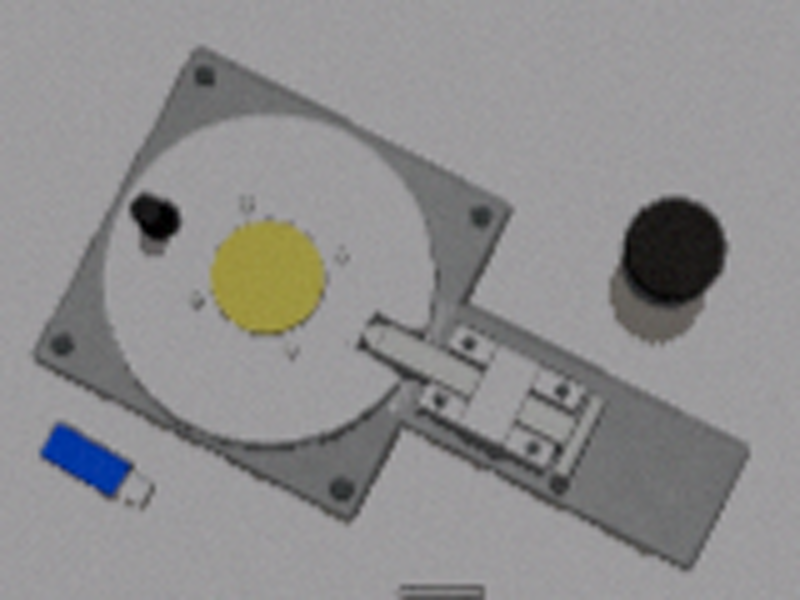

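The picture shows the bar's tip at the slot bottom (crop (370,335)). The end plate is at (579,437), about 41.5 mm further in, as expected for home. Dish, jar, cube and stick are where they were, and the arm is clear.

```bash
python3 -c "
from station import r
print(r.job_done())"
```

```text
the job is handed in; nothing more can be done
None
```

The slot is turned to face the bar and the bar is pushed home against the slot's bottom. The dish is still centred, the jar, filter cube and memory stick look unmoved, the arm is clear, and the job is handed in (no verdict was returned).

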